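# Pop the battery hatch of a pore-pressure readout

## Task

The cells of this pore-pressure readout are due for a change. With the fingertips, press the larger (battery) hatch on its top gently in at its ribbed free edge, once, then take the fingers away so that it pops up, and see that it stays wide open: do not push it down again. Pick up or shift nothing, and leave the smaller fuse hatch beside it shut.

Things in the scene. Friction and masses are not known exactly. Their poses are not given: they have to be found in the camera images.
- readout: Readout unit: cream metal box, loose on four rubber feet, 180 mm deep (x), 220 mm wide (y), flat top 90 mm above the table, about 1.5 kg. Origin: centre of its underside; x points from the front panel (displays, keys) to the back, z up. On its top lie two hatches of the same plastic, hinged along their rear edge at x +70 mm, free ribbed edge towards the front: battery at y +29 mm, fuse at y -57 mm.
- battery_hatch (a joint): Hinge of the larger hatch: plate 66 mm from hinge to free edge, 100 mm wide, 6 mm thick, 6 mm proud of the case when shut. In rad: about 0 latched, negative pressed in (stop -0.085, 5 mm at the free edge), positive open (stop 0.95). Push-push latch: pressed past -0.05 it lets go, and springs up to its stop in 0.5 s as the finger leaves; pressed fully down again it latches shut.
- battery_hatch_pad (a point): Where to press the battery hatch: middle of the thumb ribs on its upper face, 54 mm from the hinge axis, 12 mm from the free edge, 96 mm above the table while shut. Its spring pushes back there with about 2 N; 6 N takes it to its stop. The point moves and tilts with the hatch: x along the hatch from the free edge to the hinge, y along the hinge, z out of the upper face.
- fuse_hatch (a joint): Hinge of the smaller hatch, to be left shut: same kind and depth, but only 44 mm wide, 14 mm beside the battery hatch. In rad: about 0 latched shut, negative pressed in, positive open.
- cell_tray: Bystander, loose: open grey tray with six fresh cells, 70 by 104 mm, 18 mm high. Origin: centre of its underside. The four bystanders stand on the table beside the readout and before its front panel, 10 mm or more clear of it, in any order.
- forming_tube: Bystander, loose: upright steel forming tube with two clamp bands, 59 mm across (clamp lugs reach 39 mm from the axis), 80 mm tall. Origin: centre of its underside.
- cutting_ring: Bystander, loose: steel soil-cutting ring, 68 mm across, 20 mm high. Origin: centre of its underside.
- moisture_tin: Bystander, loose: round aluminium specimen tin with its lid on, 64 mm across, 42 mm high. Origin: centre of its underside.

How it is judged (in metres and radians):
On the way, in this order (a step that is already met when the one before it is completed fails the run):
1. a finger presses the battery hatch in on its latch (value of joint battery_hatch below -0.045 rad and contact force between the fingers and battery_hatch above 1 N), for 0.04 s.
2. the battery hatch has popped open and stands open by itself, the fingers off it (value of joint battery_hatch above 0.7 rad and contact force between the fingers and battery_hatch below 0.1 N), for 0.5 s.
At the end, for the whole second after the job is handed in: The battery hatch stands open by itself at 0.8 rad or more, at rest; the fuse hatch is shut (within -0.03 to 0.05 rad); the readout stands level within 15 mm of where it stood, and so does each bystander (value of joint battery_hatch above 0.8 rad and velocity of joint battery_hatch between -0.1 and 0.1 rad/s and value of joint fuse_hatch between -0.03 and 0.05 rad and distance of each of readout, cell_tray, forming_tube, cutting_ring, moisture_tin from where it was at the start of the episode below 0.015 m and angle between readout's own z axis and vertical below 0.05 rad and linear speed of readout below 0.02 m/s); the robot touches nothing.
It fails at once if the popped battery hatch is pushed back down (closing faster than 0.12 rad/s while between 0.03 and 0.3 rad open) (value of joint battery_hatch between 0.03 and 0.3 rad and velocity of joint battery_hatch below -0.12 rad/s).
It fails at once if the fuse hatch is pressed in or opened (value of joint fuse_hatch below -0.04 rad or value of joint fuse_hatch above 0.08 rad).
It fails at once if the readout is shoved more than 15 mm, lifted or tipped (distance of readout from where it was at the start of the episode above 0.015 m or height (world z) of readout above 0.006 m or angle between readout's own z axis and vertical above 0.06 rad).
It fails at once if the readout or a hatch is pressed harder than 50 N (contact force between any of the fingers, the arm and readout above 50 N).
It fails at once if a bystander is moved more than 15 mm (distance of any of cell_tray, forming_tube, cutting_ring, moisture_tin from where it was at the start of the episode above 0.015 m).
It also fails if it takes over 32 s, if anything falls off the work surface, if the arm or the gripper's body presses on something with over 40 N, if the wrist force passes 120 N, or if a joint passes its speed limit or range.

## Robot

A 6-joint arm with a two-finger parallel gripper is mounted at the origin on the work surface. World frame = base frame: x ahead of the robot, y to its left, z up, the work surface at z = 0. Lengths are in mm, angles in degrees, forces in N, time in s.
With the tool pointing down it reaches from about 350 to 875 mm from the base axis. Payload 15.5 kg.
Tool frame: the origin (TCP) lies on the mounting face of the last link; the fingertips stand 173 mm ahead of it and the grasp point (between the pads) lies 155 mm ahead of it; z points along the fingers, y is the direction in which the jaws open and shut (so a half turn about z gives the same grasp; the last joint's range is limited). The gripper opens to 85 mm and grips with 20 to 120 N. Pads are 22 mm wide; open, the fingers measure 114 mm over their backs; the gripper's body (76 mm by 85 mm) begins 54 mm behind the grasp point. The pads swing forward as they close: fully open they stand 13 mm farther back than shut.
Start: joints at [-69.414, 28.281, 77.091, -0, 74.628, -5.472], TCP at [274.553, -561.47, 404.677] pointing down, gripper open.
Joint ranges: [-166.48, 166.48], [-47.26, 123.95], [12.59, 153.08], [-70.14, 250.14], [6.76, 159.57], [-176.63, 176.63]. Speed limits (degrees/s): [108.29, 108.29, 147.25, 172.46, 172.46, 172.46].

## Interface

Orientations are given as a 3x3 rotation matrix whose columns are the frame's x, y, z axes.
In Python, from plant import get_obs, get_image, camera_info, sign_off gives the robot as it stands.
- The arm moves only by the shell command python3 -m creep 'ROWS' [OPENING] [FORCE]. ROWS is a JSON object of lists of equal length, an entry for each row: "xyz": the shift along the tool's x, y, z in cm, a list of three; "turn": the turn about the tool's z in degrees. A call has 1 to 12 rows; each row is the pose to reach, as a shift and turn from the pose commanded when the call began, along the tool's axes at that moment; what a row does not reach only later rows make up. A row lasts 1/10 s, in which the tool goes at most 50 mm and 8.59 degrees, less where a joint would pass 70% of its speed; a pose out of reach is approached as far as the arm can. A call with a gripper value outside its range is refused whole. OPENING is the closure in counts, from 0 (fully open) to 255 (shut), set as the call begins (- or left out, the last holds). The fingers move at their own pace and stop on an object; FORCE is the grip in N (left out, the last holds). Time passes only in rows, so rows that repeat a pose let the fingers close. It gives the time, the measured TCP pose, the force and the opening at its end, in the units of the state.
- get_obs(): the state, without advancing time (a new reading comes with each control period).
- get_image(name): name is "scene" or "top"; returns (picture, depth): 420x560x3 uint8, red, green, blue; 420x560 float32, mm along the optical axis (not along the pixel's ray), 0 where there is no reading.
- camera_info(name): a dict with "vfov" (degrees; the focal length in pixels is half the picture's height over the tangent of half this angle, whatever the lens; pixels are square), "cx", "cy" (the principal point, pixels), "D" ([k1, k2, p1, p2, k3] as OpenCV has them; the pictures are not rectified), "origin" and "rotation" of the camera in the world. Camera axes: x right, y up, looking along -z (the intrinsics and any distortion apply to the point x, -y, -z); pixel columns grow to the right and rows downward; lengths in mm; the calibration is good to about 2 mm. A picture is of the moment at which its call begins. camera_info takes no time and is no camera call.
- sign_off(): hands the job in, once; it reports no verdict.
The state is a dict: "t": time; "joints": joint angles; "joint_velocities": joint speeds; "tau": joint torques, N m; "position": TCP position; "eef_rot": TCP orientation; "wrist_force": force on the tool from outside, world axes, zero at the start; "torque": the same for the moment, N m; "grip_width": opening from 0.0 (shut) to 1.0 (fully open).
Only numpy, scipy, OpenCV 4.12 (cv2) and the standard library are available. Lean on these libraries where they do the work, as an engineer would, in place of code of your own. Each camera call takes 0.05 s, during which the arm holds its last target.

## Working session

There is one attempt and no reset: what is moved stays moved. The work goes in short steps, Python scripts to look and compute and a shell command to move; the robot and the scene stay as the last step left them, time stands still between calls to the robot, and variables do not carry over. Pictures are saved under pics/ and viewed, and the job is handed in when it is done.

```bash
mkdir -p pics; ls; cat > h.py <<'E'
import numpy as np, cv2
from plant import get_obs, get_image, camera_info
def K(n):
    c=camera_info(n); f=210/np.tan(np.radians(c["vfov"]/2))
    return np.array([[f,0,c["cx"]],[0,f,c["cy"]],[0,0,1.]]),np.array(c["D"],float),np.array(c["origin"],float),np.array(c["rotation"],float)
def ray(n,uv):
    k,D,o,R=K(n)
    p=cv2.undistortPoints(np.array(uv,float).reshape(-1,1,2),k,D)[:,0]
    d=np.c_[p[:,0],-p[:,1],-np.ones(len(p))]@R.T
    return o,d
def plane(n,uv,z):
    o,d=ray(n,uv); return o+d*((z-o[2])/d[:,2])[:,None]
def depthpts(n,uv,dep):
    o,d=ray(n,uv); return o+d*np.array(dep)[:,None]
E
python3 - <<'E'
from h import *
for n in("scene","top"):
    im,d=get_image(n); np.savez("pics/%s0.npz"%n,im=im,d=d); cv2.imwrite("pics/%s0.png"%n,im[:,:,::-1])
    print(n,camera_info(n))
o=get_obs(); print(o)
E
```

```text
pics
scene {'vfov': 55.2637235917558, 'cx': 284.80064643036616, 'cy': 218.50138559184614, 'D': array([-0.08889044,  0.        ,  0.        ,  0.        ,  0.        ]), 'origin': array([1084.06439349, -205.71321837,  738.27581763]), 'rotation': array([[ 0.44558638, -0.67712099,  0.58562782],
       [ 0.89507853,  0.3245789 , -0.30574985],
       [ 0.0169472 ,  0.66042086,  0.75070439]])}
top {'vfov': 52.28712315146416, 'cx': 284.0153594194029, 'cy': 206.96154481569272, 'D': array([-0.06766035,  0.        ,  0.        ,  0.        ,  0.        ]), 'origin': array([ 426.3455082 ,   79.17420676, 1061.82374423]), 'rotation': array([[-0.02338635,  0.98819439, -0.15140982],
       [-0.99971498, -0.02238916,  0.00828775],
       [ 0.00479997,  0.15156049,  0.98843633]])}
{'t': 0.1, 'joints': array([-6.94148106e+01,  2.83077908e+01,  7.71212114e+01,  6.80582677e-04,
        7.46296050e+01, -5.47178721e+00]), 'joint_velocities': array([ 0.08660584, -0.09720335, -0.11573724,  0.04930035, -0.10889094,
       -0.08648044]), 'tau': array([ 3.49745431e-03, -8.83588028e+01, -3.84561110e+01,  8.31593525e-05,
        5.22484013e-03,  3.83647648e-05]), 'position': array([ 274.49890737, -561.34984926,  404.21215773]), 'eef_rot': array([[ 8.98359077e-01,  4.39261706e-01, -3.48925104e-04],
       [ 4.39261831e-01, -8.98358569e-01,  9.61604831e-04],
       [ 1.08936321e-04, -1.01713591e-03, -9.99999477e-01]]), 'wrist_force': array([-1.00499862, -0.4758165 , -0.39316021]), 'torque': array([-0.01648876, -0.01504189, -0.00733548]), 'grip_width': 1.0004522438365635}
```

View pics/scene0.png

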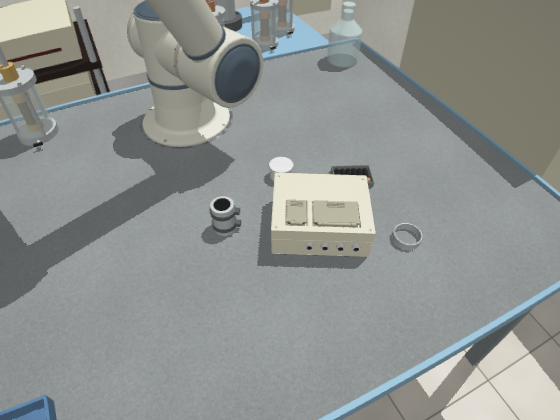

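View pics/top0.png

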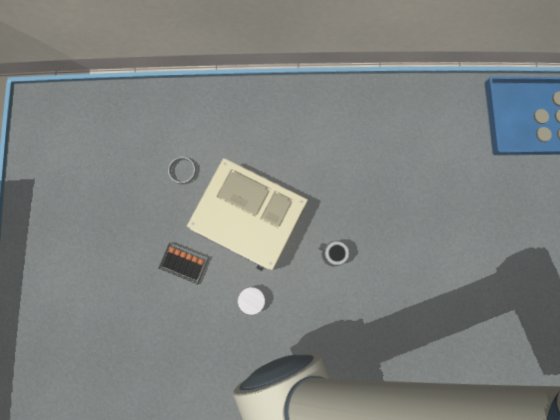

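```bash
python3 - <<'E'
from h import *
a=np.load("pics/top0.npz")["im"]; b=np.load("pics/scene0.npz")["im"]
cv2.imwrite("pics/zt.png",cv2.resize(a[145:285,150:350],None,fx=4,fy=4,interpolation=cv2.INTER_CUBIC)[:,:,::-1])
cv2.imwrite("pics/zs.png",cv2.resize(b[160:265,250:430],None,fx=4.4,fy=4.4,interpolation=cv2.INTER_CUBIC)[:,:,::-1])
d=np.load("pics/top0.npz")["d"]
im=a
hsv=cv2.cvtColor(a,cv2.COLOR_RGB2HSV)
for uv in [(240,190),(277,208),(230,230),(300,205)]: print(uv,a[uv[1],uv[0]],hsv[uv[1],uv[0]],depthpts("top",[uv],[d[uv[1],uv[0]]]))
E
```

```text
(240, 190) [172 167 143] [ 25  43 172] [[615.8890299  171.23991565  96.64324904]]
(277, 208) [173 168 144] [ 25  43 173] [[571.72872974  87.11450978  99.49388252]]
(230, 230) [224 219 188] [ 26  41 224] [[525.01550442 195.6199331   88.43750253]]
(300, 205) [221 215 184] [ 25  43 221] [[578.56171442  34.27058264  92.41773656]]
```

View pics/zt.png

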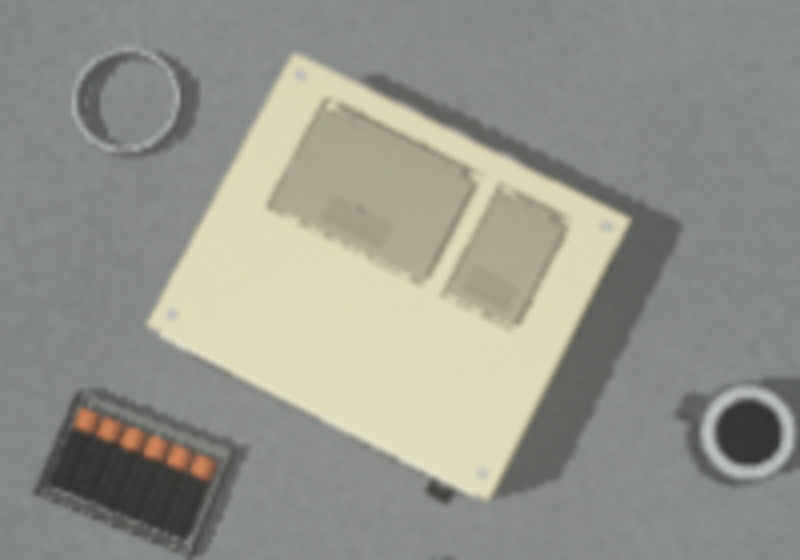

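View pics/zs.png

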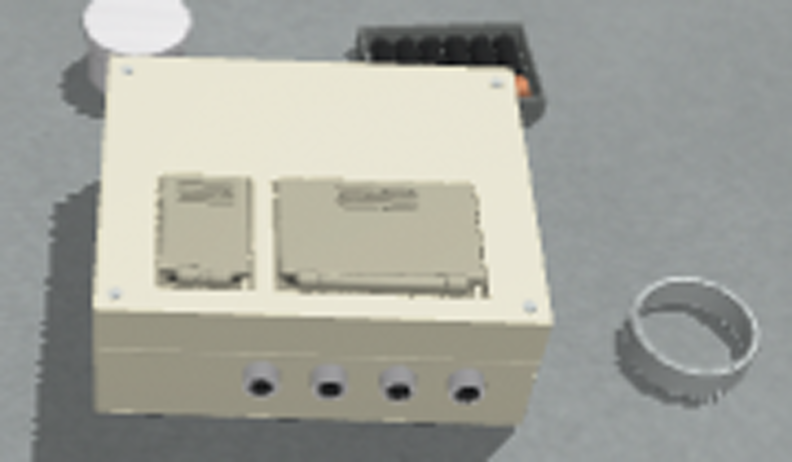

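```bash
python3 - <<'E'
from h import *
for n,box in (("top",(205,155,310,235)),("scene",(280,195,365,232))):
    a=np.load(f"pics/{n}0.npz")["im"]
    hsv=cv2.cvtColor(a,cv2.COLOR_RGB2HSV)
    m=((hsv[...,1]>28)&(hsv[...,0]>18)&(hsv[...,0]<34)&(hsv[...,2]>140)&(hsv[...,2]<(197 if n=="top" else 203))).astype(np.uint8)
    mm=np.zeros_like(m); x0,y0,x1,y1=box; mm[y0:y1,x0:x1]=m[y0:y1,x0:x1]
    mm=cv2.morphologyEx(mm,cv2.MORPH_OPEN,np.ones((2,2),np.uint8))
    cs,_=cv2.findContours(mm,cv2.RETR_EXTERNAL,cv2.CHAIN_APPROX_NONE)
    for c in sorted(cs,key=cv2.contourArea)[::-1][:2]:
        P=plane(n,c[:,0],96)[:,:2].astype(np.float32)
        r=cv2.minAreaRect(P); print(n,cv2.contourArea(c),r)
for n,uv in(("top",(239.25,200.5)),("scene",(335.7,205))): print(n,plane(n,[uv],96))
# case top screws
print(plane("top",[(150+300/4,145+75/4),(150+605/4,145+227/4),(150+172/4,145+314/4),(150+482/4,145+472/4)],90))
E
```

```text
top 1355.5 ((608.7468872070312, 161.45680236816406), (104.384521484375, 74.73187255859375), 62.08582305908203)
top 621.0 ((568.3233032226562, 85.8774642944336), (49.288360595703125, 74.12589263916016), 62.25331497192383)
scene 1027.0 ((619.9273681640625, 162.87330627441406), (102.52642822265625, 74.2010269165039), 60.859283447265625)
scene 458.0 ((577.9592895507812, 87.9183120727539), (47.62850570678711, 68.64215087890625), 61.33820724487305)
top [[591.5772413  173.20131726  96.        ]]
scene [[596.06891604 174.93286219  96.        ]]
[[680.48638043 206.53971329  90.        ]
 [586.45101876  31.05891984  90.        ]
 [541.635324   280.2405894   90.        ]
 [448.08218021 104.48791866  90.        ]]
```

```bash
python3 -m creep '{"xyz":[[1.5,-1.3,0],[4.5,-3.9,0],[8,-7,0],[11.6,-10.1,0],[15.2,-13.2,0],[18.8,-16.3,0],[22.4,-19.4,0],[26,-22.5,0],[29.6,-25.6,0],[33.2,-28.7,0],[36.8,-31.8,0],[40.4,-34.9,0]],"turn":[-3,-6,-9,-12,-15,-18,-21,-24,-27,-30,-33,-36]}' 255 20
python3 - <<'E'
from h import *
o=get_obs(); p=np.array(o["position"]);R=o["eef_rot"]; print(o["t"],p,R,o["wrist_force"])
print((np.array([589.5,176,303])-p)@R)
E
```

```text
t: 1.3
position: [484.5, -68.5, 404.6]
eef_rot: [[0.467, 0.884, -0.0], [0.884, -0.467, 0.0], [-0.0, -0.0, -1.0]]
wrist_force: [-0.1, -0.8, -0.7]
grip_width: -0.006
1.3 [484.51650336 -68.51316455 404.64779542] [[ 4.66696986e-01  8.84417276e-01 -7.44633216e-05]
 [ 8.84417278e-01 -4.66696987e-01  2.67043473e-06]
 [-3.23900292e-05 -6.71029320e-05 -9.99999997e-01]] [-0.05782837 -0.80673156 -0.6516774 ]
[265.25044135 -21.25751817 101.64063067]
```

```bash
python3 -m creep '{"xyz":[[3.5,-0.3,1],[7.5,-0.6,2],[11.5,-0.9,3.5],[15.5,-1.3,5],[19.5,-1.6,7],[22.5,-1.9,8.5],[25,-2.0,9.7],[26,-2.1,10.2],[26.5,-2.1,10.2],[26.5,-2.1,10.2],[26.5,-2.1,10.2]],"turn":[0,0,0,0,0,0,0,0,0,0,0]}'
python3 - <<'E'
from h import *
o=get_obs(); p=np.array(o["position"]);R=o["eef_rot"]; print(o["t"],p,o["wrist_force"],o["torque"])
print((np.array([589.5,176,303])-p)@R)
for n in("scene","top"):
    im,d=get_image(n); np.savez("pics/%s1.npz"%n,im=im,d=d); cv2.imwrite("pics/%s1.png"%n,im[:,:,::-1])
b=np.load("pics/scene1.npz")["im"]
cv2.imwrite("pics/zs1.png",cv2.resize(b[100:265,230:430],None,fx=3.6,fy=3.6,interpolation=cv2.INTER_CUBIC)[:,:,::-1])
E
```

```text
t: 2.4
position: [589.7, 172.6, 303.3]
eef_rot: [[0.469, 0.883, 0.001], [0.883, -0.469, -0.0], [0.0, 0.001, -1.0]]
wrist_force: [-0.0, -0.0, 1.0]
grip_width: 0.003
2.4 [589.70438899 172.61029637 303.33120753] [-0.00338223 -0.02638809  1.02800921] [0.02712532 0.02169951 0.00970398]
[ 2.8976258  -1.77086487  0.33070581]
```

View pics/zs1.png

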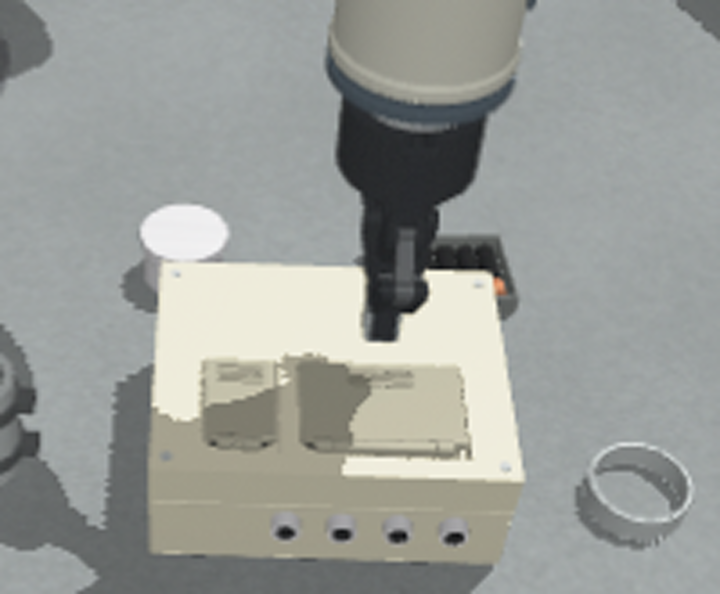

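```bash
python3 - <<'E'
from h import *
k,D,o,R=K("scene")
for P in [(589.7,172.6,130.3),(593,174,96)]:
    c=(np.array(P)-o)@R; q=cv2.projectPoints(np.array([[c[0],-c[1],-c[2]]]),np.zeros(3),np.zeros(3),k,D)[0].ravel()
    print(q,(q-[230,100])*3.6)
E
python3 -m creep '{"xyz":[[0.1,0,0.8],[0.2,-0.1,1.6],[0.3,-0.2,2.3],[0.3,-0.2,2.7],[0.3,-0.2,2.9],[0.3,-0.2,3.0],[0.3,-0.2,3.0],[0.3,-0.2,3.0]],"turn":[0,0,0,0,0,0,0,0]}'
```

```text
[335.01129066 192.46661255] [378.04064636 332.87980519]
[334.61969378 204.21967457] [376.63089761 375.19082846]
t: 3.3
position: [589.5, 177.1, 272.9]
eef_rot: [[0.469, 0.883, 0.0], [0.883, -0.469, 0.0], [0.0, 0.0, -1.0]]
wrist_force: [0.2, -0.1, -0.1]
grip_width: -0.003
```

```bash
for i in 1; do python3 -m creep '{"xyz":[[0,0,0.1],[0,0,0.2],[0,0,0.3],[0,0,0.3]],"turn":[0,0,0,0]}'; done; python3 -m creep '{"xyz":[[0,0,0.05],[0,0,0.1],[0,0,0.1]],"turn":[0,0,0]}'
```

```text
t: 3.7
position: [589.4, 177.1, 269.6]
eef_rot: [[0.469, 0.883, -0.0], [0.883, -0.469, 0.0], [-0.0, -0.0, -1.0]]
wrist_force: [-0.1, -0.0, 1.2]
grip_width: 0.004
t: 4.0
position: [589.4, 177.1, 268.7]
eef_rot: [[0.469, 0.883, 0.0], [0.883, -0.469, 0.0], [0.0, 0.0, -1.0]]
wrist_force: [-1.2, 1.0, 2.4]
grip_width: 0.001
```

```bash
python3 -m creep '{"xyz":[[0,0,0.05],[0,0,0.1],[0,0,0.1]],"turn":[0,0,0]}'
```

```text
t: 4.3
position: [589.4, 177.1, 267.6]
eef_rot: [[0.469, 0.883, -0.0], [0.883, -0.469, 0.0], [0.0, -0.0, -1.0]]
wrist_force: [-0.4, 0.3, 1.7]
grip_width: -0.002
```

```bash
python3 -m creep '{"xyz":[[0,0,0.05],[0,0,0.1],[0,0,0.1]],"turn":[0,0,0]}'
```

```text
t: 4.6
position: [589.4, 177.1, 266.6]
eef_rot: [[0.469, 0.883, -0.0], [0.883, -0.469, 0.0], [-0.0, -0.0, -1.0]]
wrist_force: [-0.3, 0.3, 1.6]
grip_width: -0.0
```

```bash
python3 -m creep '{"xyz":[[0,0,0.03],[0,0,0.06],[0,0,0.06]],"turn":[0,0,0]}'
```

```text
t: 4.9
position: [589.4, 177.1, 266.0]
eef_rot: [[0.469, 0.883, -0.0], [0.883, -0.469, 0.0], [0.0, -0.0, -1.0]]
wrist_force: [-0.4, 0.9, 2.3]
grip_width: 0.0
```

```bash
python3 -m creep '{"xyz":[[0,0,0.03],[0,0,0.06],[0,0,0.06]],"turn":[0,0,0]}'
```

```text
t: 5.2
position: [589.4, 177.1, 265.4]
eef_rot: [[0.469, 0.883, -0.0], [0.883, -0.469, -0.0], [-0.0, -0.0, -1.0]]
wrist_force: [0.2, 0.2, 1.8]
grip_width: 0.003
```

```bash
python3 -m creep '{"xyz":[[0,0,0.03],[0,0,0.05],[0,0,0.05]],"turn":[0,0,0]}'
```

```text
t: 5.5
position: [589.5, 177.1, 265.0]
eef_rot: [[0.469, 0.883, 0.0], [0.883, -0.469, 0.0], [0.0, 0.0, -1.0]]
wrist_force: [-1.3, 0.4, 1.6]
grip_width: -0.004
```

```bash
python3 - <<'E'
from h import *
W=[]
for i in range(4):
    b,d=get_image("scene" if i%2 else "top"); W.append(get_obs()["wrist_force"][2])
    if i%2: cv2.imwrite("pics/zs2.png",cv2.resize(b[160:265,270:400],None,fx=5,fy=5,interpolation=cv2.INTER_CUBIC)[:,:,::-1])
print(W,get_obs()["position"])
E
```

```text
[np.float64(1.5097638427817535), np.float64(2.2235227614238653), np.float64(1.2795991928410357), np.float64(1.3128024136298322)] [589.44837751 177.08478782 264.97476035]
```

View pics/zs2.png

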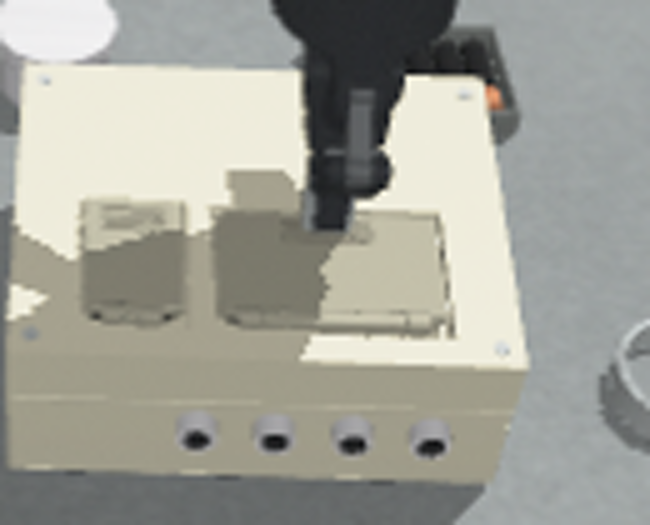

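```bash
python3 -m creep '{"xyz":[[0,0,0.03],[0,0,0.05],[0,0,0.05]],"turn":[0,0,0]}'
```

```text
t: 6.0
position: [589.5, 177.1, 264.6]
eef_rot: [[0.469, 0.883, 0.0], [0.883, -0.469, 0.0], [0.0, 0.0, -1.0]]
wrist_force: [-0.7, 0.5, 5.4]
grip_width: -0.001
```

```bash
python3 -m creep '{"xyz":[[0,0,0.03],[0,0,0.05],[0,0,0.05]],"turn":[0,0,0]}'
```

```text
t: 6.3
position: [589.5, 177.1, 264.3]
eef_rot: [[0.469, 0.883, 0.0], [0.883, -0.469, 0.0], [0.0, 0.0, -1.0]]
wrist_force: [-1.4, 0.4, 8.2]
grip_width: 0.001
```

```bash
python3 -m creep '{"xyz":[[0,-0.3,-2],[0,-2,-6],[0,-4,-10],[0,-6,-13],[0,-8,-15],[0,-10,-16],[0,-11,-16],[0,-11,-16],[0,-11,-16],[0,-11,-16]],"turn":[0,0,0,0,0,0,0,0,0,0]}'
python3 - <<'E'
from h import *
print(get_obs()["wrist_force"])
for n in("scene","top"):
    im,d=get_image(n); np.savez("pics/%s3.npz"%n,im=im,d=d); cv2.imwrite("pics/%s3.png"%n,im[:,:,::-1])
E
```

```text
t: 7.3
position: [492.8, 228.3, 423.0]
eef_rot: [[0.469, 0.883, -0.001], [0.883, -0.469, -0.001], [-0.001, -0.001, -1.0]]
wrist_force: [0.3, -0.2, -0.0]
grip_width: 0.002
[ 0.33145714 -0.15475933 -0.04920194]
```

View pics/scene3.png

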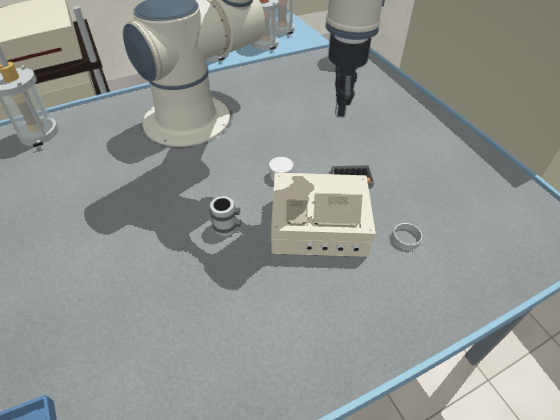

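View pics/top3.png

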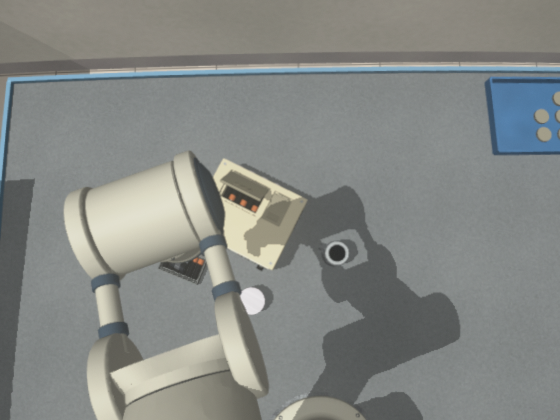

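```bash
python3 -m creep '{"xyz":[[0,0,0],[0,0,0],[0,0,0],[0,0,0],[0,0,0],[0,0,0],[0,0,0],[0,0,0],[0,0,0],[0,0,0]],"turn":[0,0,0,0,0,0,0,0,0,0]}'
python3 - <<'E'
from h import *
im,d=get_image("scene"); im0=np.load("pics/scene0.npz")["im"]
cv2.imwrite("pics/zs4.png",cv2.resize(im[160:265,250:430],None,fx=4.4,fy=4.4,interpolation=cv2.INTER_CUBIC)[:,:,::-1])
yy,xx=np.mgrid[185:230,275:370]; P=depthpts("scene",np.c_[xx.ravel(),yy.ravel()],d[yy,xx].ravel())
rel=P[:,:2]-[564.2,155.6]; x=rel@[.883,-.469]; y=rel@[.469,.883]
for nm,lo,hi in(("bat",-10,70),("fuse",-74,-40)):
    m=(y>lo)&(y<hi)&(x>0)&(x<75)
    if nm=="bat": m&=(P[:,2]>103)&(P[:,2]<145)
    s=np.polyfit(x[m],P[m,2],1); print(nm,m.sum(),np.arctan(-s[0]),P[m,2].min(),P[m,2].max())
k,D,o,R=K("scene")
for a in (im0,im):
    h=cv2.cvtColor(a,cv2.COLOR_RGB2HSV)
    # tube dark bore, ring, tin white: difference check
g=cv2.absdiff(im0,im).max(2)
for nm,(u,v) in dict(tin=(281,164),tube=(222,206),ring=(407,236)).items():
    A=cv2.cvtColor(im0,cv2.COLOR_RGB2GRAY)[v-14:v+14,u-16:u+16]; B=cv2.cvtColor(im,cv2.COLOR_RGB2GRAY)[v-14:v+14,u-16:u+16]
    print(nm,cv2.phaseCorrelate(A.astype(np.float32),B.astype(np.float32)))
E
```

```text
t: 8.4
position: [492.3, 228.6, 424.0]
eef_rot: [[0.469, 0.883, -0.0], [0.883, -0.469, -0.0], [-0.0, -0.0, -1.0]]
wrist_force: [-0.2, -0.1, -0.1]
grip_width: -0.002
bat 914 0.9260036200393761 103.00670541407897 144.95900890977327
fuse 403 0.042395238204337334 60.25471953060321 99.597097867701
tin ((0.021708399392828426, -0.24777509856905233), 1.0453944693009058)
tube ((-0.10619438395622538, -0.05687989842915897), 0.9622865289449691)
ring ((0.009422582978661609, 0.008277355695391009), 1.000096747217079)
```

View pics/zs4.png

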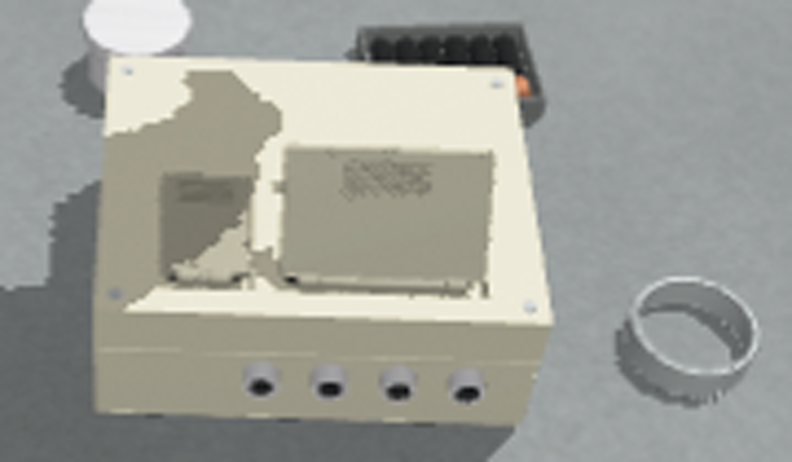

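The battery hatch now stands open at about 0.93 rad. The fuse hatch still lies flat at zoomed (205,230), the same as before the press. The case, its screws and the bystanders are where they were.

```bash
python3 -c "
from plant import sign_off
print(sign_off())"
```

```text
the job is handed in; nothing more can be done
None
```

The battery hatch popped open and stays open, and I have handed the job in at about 8.5 s of the 32 s allowed.

- **Press:** I closed the fingers and pressed once on the thumb ribs. The fingers went about 4.5 mm past first contact. The wrist force rose from about 2 N to 8.2 N when the hatch met its stop. I then lifted quickly and moved the arm clear towards the front.
- **Battery hatch:** 1.1 s after the first look it was still open at about 0.93 rad, measured from the depth picture. Wrist force was about 0, so nothing was touching the arm.
- **Fuse hatch:** It looks shut and unchanged. The depth fit gave a slope of 0.04 rad, but stray points (down to 60 mm) fell inside that fit. I therefore relied on the before and after pictures, which match.
- **Readout and bystanders:** The readout and cell tray look unmoved in the zoomed picture; I did not measure them. For the tin, tube and ring, the image shift was 0.25 pixels or less.

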